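Sort two sampler lead screws by thread pitch on a notched gauge plate

ROBOT

A 6-joint arm with a two-finger parallel gripper is mounted at the origin on the work surface. World frame = base frame: x ahead of the robot, y to its left, z up, the work surface at z = 0. Lengths are in m, angles in rad, forces in N, time in s.
With the tool pointing down it reaches from about 0.4 to 0.825 m from the base axis. Payload 7 kg.
Tool frame: the origin (TCP) lies at the very end of the fingers, on their centre line; the grasp point (between the pads) lies 19 mm behind it; z points along the fingers, y is the line along which they close (so a half turn about z gives the same grasp; the last joint's range is limited). The gripper opens to 88 mm and grips with 3 to 60 N. Pads are 19 mm wide; open, the fingers measure 130 mm over their backs; the gripper's body (78 mm by 193 mm) begins 47 mm behind the grasp point.
Start: joints at [1.468, 0.359, 0.012, 0, -1.224, -0.288], TCP at [0.257, 0.624, 0.227] pointing down, gripper open.
Joint ranges: [-3.07, 3.07], [-1.43, 2.12], [-1.02, 1.25], [-3.03, 1.67], [-3.05, -0], [-3.03, 3.03]. Speed limits (rad/s): [2.39, 2.39, 3.01, 3.14, 3.14, 3.14].

INTERFACE

Orientations are given as a 3x3 rotation matrix whose columns are the frame's x, y, z axes.
In Python, from rig import robot gives the robot as it stands.
- The arm moves only by the tool servo_tool, never from a script. Its argument "increments" is a list of rows, each a list of 2 entries, a list of its own where there are three numbers: the shift along the tool's x, y, z in cm, then the turn, a rotation vector about the tool's x, y, z in rad. A call has 1 to 8 rows; each row is the pose to reach, as a shift and turn from the pose commanded when the call began, along the tool's axes at that moment; what a row does not reach only later rows make up. A row lasts 1/12 s, in which the tool goes at most 41.7 mm and 7.16 degrees, less where a joint would pass 70% of its speed; a pose out of reach is approached as far as the arm can. A call with a gripper value outside its range is refused whole. "fingers" is the opening, from 0 (shut) to 1 (fully open), set as the call begins (left out, the last holds). The fingers move at their own pace and stop on an object; the grip force is fixed at half the most. Time passes only in rows, so rows that repeat a pose let the fingers close. It gives the time, the measured TCP pose, the force and the opening at its end, in the units of the state.
- robot.state(): the state, without advancing time (a new reading comes with each control period).
- robot.grab_frame(name): name is "side" or "top"; returns the picture (384x512x3 uint8, blue, green, red); there is no depth.
- robot.calibration(name): a dict with "fx", "fy", "cx", "cy" (pixels), "rvec" (rotation vector, rad) and "tvec" (3), from world to camera coordinates, as OpenCV has them. Camera axes: x right, y down, z forward; pixel columns grow to the right and rows downward; lengths in m; the calibration is good to about 2 mm. A picture is of the moment at which its call begins. calibration takes no time and is no camera call.
- robot.close_job(): hands the job in, once; it reports no verdict.
Trained networks look in the newest picture that a camera, given by its name, has taken for a name from the list of things; names that differ only in an ending like _2 or _b are one class to them, and where a whole thing is asked for, a point or a joint stands for the part that bears it (a point fixed in the world has none). Each returns a list of dicts, best first, with "p" (0 to 1); they miss things now and then, are a little off and sometimes report something else, mostly with a low value. They report only what shows in the picture. A call takes as long as a camera call.
- robot.look_for(camera, label): "point" ([x, y, z] in m, in the coordinates of the camera as it stood for that picture, good to about 4 mm: the middle of the surface that is visible of it).
- robot.cut_out(camera, label): "region" (384x512 bool, what is visible of it).
The state is a dict: "t": time; "joint_positions": joint angles; "qvel": joint speeds; "tau": joint torques, N m; "tcp_pos": TCP position; "tcp_rot": TCP orientation; "contact_force": force on the tool from outside, world axes, zero at the start; "torque": the same for the moment, N m; "opening": finger opening in m.
Only numpy, scipy, OpenCV 4.12 (cv2) and the standard library are available. Lean on these libraries where they do the work, as an engineer would, in place of code of your own. Each camera call takes 0.05 s, during which the arm holds its last target. There are 200 camera calls.

TASK

Find out which of the three notched gauges each of the two lead screws in the blue rack fits, and leave each screw lying fully seated in the gauge of its own pitch, all its thread ridges down in the notches and its shank on the grey rest, released and still. In the rack only the thread can be gripped and in the gauge only the bare shank, so each screw has to be put down (the mat is a clear place) and taken again; lower it gently into the gauge, never drop it in, and do not disturb the two vials or the bottle.

Things in the scene. Friction and masses are not known exactly. Their poses are not given: they have to be found in the camera images.
- screw_fine: Loose fine-thread lead screw, 187 mm long, 0.2 kg, lying level. Origin: on its axis, mid-thread; x from hex head to tip. Thread x -45 to 45 mm: 9 rings, 25 mm diameter, pitch 10, 4 wide, symmetric about the origin, on a 16 mm core to x 47. Bare shank x -125 to -50, 18 mm diameter. Hex head x -140 to -125, 26 across flats, lies on a flat (no rolling), axis 13 mm above its support. Centre of mass near x -50.
- screw_coarse: Loose coarse-thread lead screw, 187 mm long, 0.2 kg, lying level. Origin: on its axis, mid-thread; x from hex head to tip. Thread x -45 to 45 mm: 6 rings, 25 mm diameter, pitch 15, 6 wide, symmetric about the origin, on a 16 mm core to x 47. Bare shank x -125 to -50, 18 mm diameter. Hex head x -140 to -125, 26 across flats, lies on a flat (no rolling), axis 13 mm above its support. Centre of mass near x -50.
- fine_near (a point): Point on the axis of the fine screw, at x -40 mm (head end of its thread).
- fine_far (a point): Point on the axis of the fine screw, at x 40 mm (tip end of its thread).
- coarse_near (a point): Point on the axis of the coarse screw, at x -40 mm (head end of its thread).
- coarse_far (a point): Point on the axis of the coarse screw, at x 40 mm (tip end of its thread).
- gauge_fine: Fixed black gauge, for the fine 10 mm pitch. Origin: centre of underside, below mid-channel; x along the channel, from the grey shank rest to the end where the tip goes; z up. 10 yellow teeth across its floor, 4 mm high, 3 wide, pointed, pitch 10, symmetric about the origin. Other sizes: see gauge_base.
- gauge_coarse: Fixed black gauge, for the coarse 15 mm pitch. Origin: centre of underside, below mid-channel; x along the channel, from the grey shank rest to the end where the tip goes; z up. 7 yellow teeth across its floor, 4 mm high, 5 wide, pointed, pitch 15, symmetric about the origin. Other sizes: see gauge_base.
- gauge_medium: Fixed black gauge, 12.5 mm pitch: fits neither screw, stays empty. Origin: centre of underside, below mid-channel; x along the channel, from the grey shank rest to the end where the tip goes; z up. 8 yellow teeth across its floor, 4 mm high, 4 wide, pointed, pitch 12.5, symmetric about the origin. Other sizes: see gauge_base.
- gauge_base: Fixed aluminium plate, 215 x 250 x 8 mm, origin: centre of underside. Carries the three gauges in any order, 85 mm apart along y. In each gauge's frame: channel x -45 to 50 mm, 30 wide, floor at z 24, side walls 7 thick up to z 51 (no room for fingers in it); shank rest x -112 to -104, flat top z 27.5; foot 6 high. Grip the shank between them.
- seat_fine (a point): Point in the fine gauge, 36.5 mm above its origin: where the origin of the fine screw lies when seated, x axes alike, all rings in notches, shank on the rest (one 10 mm pitch along also fits). Rings riding on teeth leave the axis 4 mm higher. Axes as the gauge's.
- seat_coarse (a point): Point in the coarse gauge, 36.5 mm above its origin: where the origin of the coarse screw lies when seated, x axes alike, all rings in notches, shank on the rest (one 15 mm pitch towards the rest also fits). Rings riding on teeth leave the axis 4 mm higher. Axes as the gauge's.
- rack: Fixed blue rack, 200 x 150 mm, origin on the bench midway between its two bays, about below mid-thread; x along the screws to the tips. Bays at y +-45 mm, one screw each, axis 38 mm up. Head and shank lie in open-topped slots 38 wide (x -140 to -35, walls to z 59), tip on a rail x 36 to 44, z 25. Between (x -35 to 36) the thread is free, over a 12 mm base. Screws lift straight up.
- mat: Fixed thin grey mat, 240 (x) x 150 x 3 mm, origin at the centre of its underside on the bench: the clear place to lay a screw down.
- vial_white: Loose glass vial with white cap, bystander, 28 mm diameter, 95 mm tall, origin at the centre of its underside.
- vial_black: Loose amber vial with black cap, bystander, 28 mm diameter, 95 mm tall, origin at the centre of its underside.
- reagent: Loose amber bottle with blue cap, bystander, 60 mm diameter, 150 mm tall, origin at the centre of its underside.

How it is judged:
At the end, for the whole second after the job is handed in: Each screw rests in the gauge of its own pitch: its axis, at both ends of the thread, less than 2 mm above the fully seated height, its thread centred within 18 mm along and 8 mm across the channel, in line within 0.1 rad, its head on the side of the grey rest, at rest and let go (z of fine_near in the frame of gauge_fine between 0.034 and 0.0385 m and z of fine_far in the frame of gauge_fine between 0.034 and 0.0385 m and x of screw_fine in the frame of gauge_fine between -0.018 and 0.018 m and y of screw_fine in the frame of gauge_fine between -0.008 and 0.008 m and x of fine_near in the frame of gauge_fine below 0 m and angle between the x axis of screw_fine and the x axis of gauge_fine, either way round below 0.1 rad and linear speed of each of screw_fine, screw_coarse below 0.02 m/s and angular speed of each of screw_fine, screw_coarse below 0.3 rad/s and z of coarse_near in the frame of gauge_coarse between 0.034 and 0.0385 m and z of coarse_far in the frame of gauge_coarse between 0.034 and 0.0385 m and x of screw_coarse in the frame of gauge_coarse between -0.018 and 0.018 m and y of screw_coarse in the frame of gauge_coarse between -0.008 and 0.008 m and x of coarse_near in the frame of gauge_coarse below 0 m and angle between the x axis of screw_coarse and the x axis of gauge_coarse, either way round below 0.1 rad); the robot touches nothing.
It fails at once if the white-capped vial is moved by more than 20 mm or tipped (distance of vial_white from where it was at the start of the episode above 0.02 m or angle between vial_white's own z axis and vertical above 0.3 rad).
It fails at once if the black-capped vial is moved by more than 20 mm or tipped (distance of vial_black from where it was at the start of the episode above 0.02 m or angle between vial_black's own z axis and vertical above 0.3 rad).
It fails at once if the bottle is moved by more than 20 mm or tipped (distance of reagent from where it was at the start of the episode above 0.02 m or angle between reagent's own z axis and vertical above 0.3 rad).
It fails at once if the fine screw falls or is slammed into its gauge (faster than 0.45 m/s within its channel) (horizontal distance between screw_fine and gauge_fine below 0.025 m and z of screw_fine in the frame of gauge_fine below 0.055 m and linear speed of screw_fine above 0.45 m/s).
It fails at once if the coarse screw falls or is slammed into its gauge (faster than 0.45 m/s within its channel) (horizontal distance between screw_coarse and gauge_coarse below 0.025 m and z of screw_coarse in the frame of gauge_coarse below 0.055 m and linear speed of screw_coarse above 0.45 m/s).
It also fails if it takes over 72 s, if anything falls off the work surface, if the arm or the gripper's body presses on something with over 40 N, if the wrist force passes 120 N, or if a joint passes its speed limit or range.

## Working session

There is one attempt and no reset: what is moved stays moved. The work goes in short steps, Python scripts to look and compute and a tool call to move; the robot and the scene stay as the last step left them, time stands still between calls to the robot, and variables do not carry over. Pictures are saved under pics/ and viewed, on a budget of 10 in all, crops included, one or two more only if the job needs it, and the job is handed in when it is done.

Besides the shell and the picture viewer there is one more tool, called after "Request:" by a JSON object that holds its "op" and its "data", one argument or row to a line. servo_tool: Moves the arm, as the interface text tells. Its arguments: {"type":"object","properties":{"increments":{"type":"array","items":{"type":"array"}},"fingers":{"type":"number"}},"required":["increments"]}

```bash
mkdir -p pics; ls; python3 - <<'E'
from rig import robot
import cv2,numpy as np
for c in ("top","side"):
    im=robot.grab_frame(c); cv2.imwrite(f"pics/{c}0.png",im)
    k=robot.calibration(c);R,_=cv2.Rodrigues(np.array(k["rvec"],float));t=np.array(k["tvec"])
    print(c,k["fx"],k["cx"],"campos",(-R.T@t).round(3),"fwd",R[2].round(2))
    for n in ["screw_fine","screw_coarse","gauge_fine","gauge_coarse","gauge_medium","gauge_base","rack","mat","vial_white","vial_black","reagent"]:
        for d in robot.look_for(c,n)[:2]:
            print(n,round(d["p"],2),(R.T@(np.array(d["point"])-t)).round(3))
s=robot.state();print(s["t"],s["tcp_pos"],s["tcp_rot"])
E
```

```text
pics
top 359.68428664013567 254.13908506011094 campos [0.502 0.014 1.046] fwd [ 0.07 -0.03 -1.  ]
screw_fine 0.72 [0.491 0.338 0.046]
screw_coarse 0.61 [0.57 0.37 0.05]
gauge_fine 0.94 [ 0.587 -0.271  0.028]
gauge_coarse 0.76 [ 0.585 -0.353  0.034]
gauge_coarse 0.63 [0.484 0.339 0.047]
gauge_medium 0.81 [ 0.594 -0.189  0.035]
gauge_medium 0.18 [0.491 0.339 0.047]
gauge_base 0.76 [ 0.581 -0.244  0.006]
mat 0.6 [0.518 0.051 0.001]
vial_white 0.68 [0.709 0.017 0.094]
vial_white 0.29 [ 0.586 -0.269  0.027]
vial_black 0.68 [0.376 0.119 0.097]
reagent 0.87 [0.754 0.123 0.105]
side 487.9589616181485 249.3848265678634 campos [ 0.249 -1.114  0.868] fwd [ 0.22  0.78 -0.59]
screw_fine 0.5 [0.491 0.311 0.045]
screw_coarse 0.67 [0.579 0.342 0.04 ]
gauge_fine 0.75 [ 0.592 -0.271  0.033]
gauge_coarse 0.77 [ 0.586 -0.361  0.031]
gauge_coarse 0.56 [0.492 0.311 0.041]
gauge_medium 0.76 [ 0.598 -0.192  0.036]
gauge_medium 0.29 [0.508 0.044 0.   ]
gauge_base 0.57 [ 0.549 -0.307  0.005]
rack 0.9 [0.517 0.348 0.025]
mat 0.9 [ 0.506  0.043 -0.   ]
vial_white 0.77 [0.707 0.003 0.056]
vial_black 0.79 [0.366 0.111 0.054]
reagent 0.89 [0.751 0.112 0.084]
reagent 0.7 [0.519 0.348 0.024]
1.2 [0.2571403  0.62408113 0.22653931] [[ 9.24601246e-01 -3.80936393e-01 -2.55228568e-06]
 [-3.80936393e-01 -9.24601246e-01 -1.69918699e-05]
 [ 4.11297509e-06  1.66829625e-05 -1.00000000e+00]]
```

```bash
python3 - <<'E'
import cv2
im=cv2.imread("pics/top0.png");cv2.imwrite("pics/top0b.png",cv2.resize(im,(800,600),interpolation=cv2.INTER_CUBIC))
E
```

```text
(no output)
```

View pics/top0b.png

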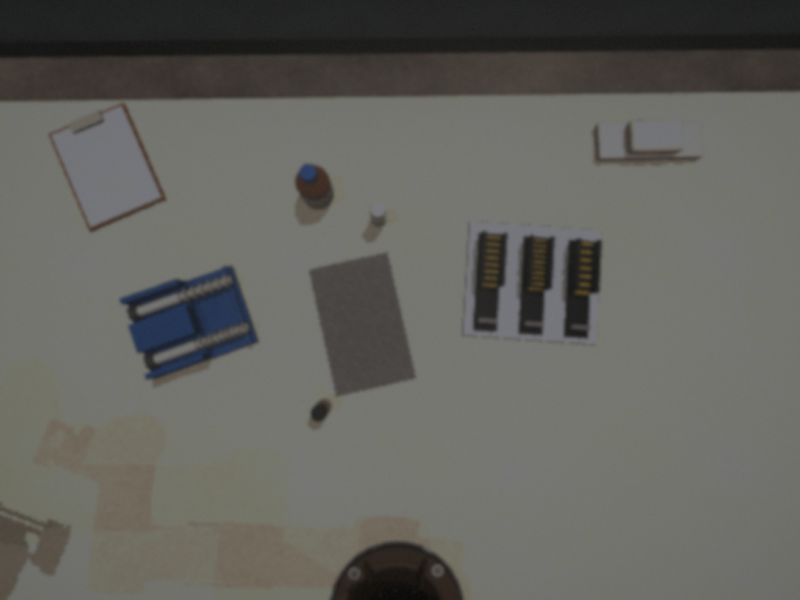

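The top view shows the rack at about (190,320) with tips pointing right and slightly up. The mat is at (362,322), and the three gauges are at (490,280), (537,285) and (582,287) with their rests towards the robot. The vials are at (378,215) and (320,410), the bottle at (312,183). Next I'll zoom in on the rack and gauges.

```bash
python3 - <<'E'
import cv2,numpy as np
im=cv2.imread("pics/top0.png")
a=cv2.resize(im[165:250,70:170],(400,340),interpolation=cv2.INTER_CUBIC)
b=cv2.resize(im[138:223,292:392],(400,340),interpolation=cv2.INTER_CUBIC)
cv2.imwrite("pics/z0.png",cv2.convertScaleAbs(np.hstack([a,b]),alpha=1.6))
E
```

```text
(no output)
```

View pics/z0.png

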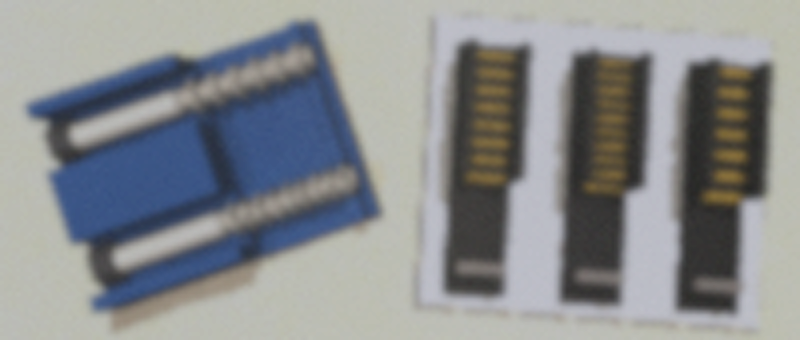

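The gauges, left to right, have 8, 10 and 7 teeth: medium, fine, coarse. In the rack, the upper screw is coarse and the lower one is fine, which agrees with the networks. I'll now fit poses by silhouette.

```bash
cat > h.py <<'E'
from rig import robot
import cv2,numpy as np
from scipy.optimize import minimize
def cal(c):
    k=robot.calibration(c)
    return np.array([[k["fx"],0,k["cx"]],[0,k["fy"],k["cy"]],[0,0,1.]]),np.array(k["rvec"],float),np.array(k["tvec"],float)
CAL={c:cal(c) for c in("top","side")}
def proj(c,P):
    K,r,t=CAL[c]; return cv2.projectPoints(np.asarray(P,float),r,t,K,None)[0][:,0]
def box(x0,x1,y0,y1,z0,z1): return np.array([[x,y,z] for x in(x0,x1) for y in(y0,y1) for z in(z0,z1)],float)
def cyl(x0,x1,r,n=16):
    a=np.linspace(0,2*np.pi,n,endpoint=False)
    return np.array([[x,r*np.cos(b),r*np.sin(b)] for x in(x0,x1) for b in a])
def pl(P,x,y,yaw,z=0):
    c,s=np.cos(yaw),np.sin(yaw); return P@np.array([[c,-s,0],[s,c,0],[0,0,1]]).T+[x,y,z]
def sil(c,parts,S=4,ss=1):
    m=np.zeros((384*S,512*S),np.uint8)
    for P in parts:
        q=cv2.convexHull(((proj(c,P)+.5)*S-.5).astype(np.float32))
        cv2.fillConvexPoly(m,np.round(q*16).astype(np.int32),1,shift=4)
    return cv2.resize(m.astype(np.float32),(512,384),interpolation=cv2.INTER_AREA)
SCREW=[cyl(-140,-125,.0143*1000,6)/1000,cyl(-.125,-.05,.009),cyl(-.05,-.045,.008),cyl(-.045,.045,.0122),cyl(.045,.047,.008)]
def gparts(y,z): return [p+[0,y,z] for p in(box(-.045,.05,-.022,.022,0,.024),box(-.045,.05,-.022,-.015,0,.051),box(-.045,.05,.015,.022,0,.051),box(-.112,-.104,-.015,.015,0,.0275),box(-.112,.05,-.022,.022,0,.006))]
def fit(masks,parts,x0,z=0,free=(1,1,1)):
    def f(d):
        p=np.array(x0)+np.array(d)*[.01,.01,.1]
        return sum(np.abs(sil(c,[pl(P,p[0],p[1],p[2],z) for P in parts])-m).sum()/m.sum() for c,m in masks.items())
    r=minimize(f,[0,0,0],method="Nelder-Mead",options=dict(xatol=.01,fatol=1e-5,initial_simplex=[[-.5,-.5,-.5],[1,0,0],[0,1,0],[0,0,1]]))
    return np.array(x0)+r.x*[.01,.01,.1],r.fun
E
cat > m.py <<'E'
from h import *
def reg(c,n):
    d=robot.cut_out(c,n); return (d[0]["region"].astype(np.float32),round(d[0]["p"],2)) if d else (None,0)
M={}
for c in("top","side"):
    robot.grab_frame(c)
    for n in("gauge_base","gauge_fine","gauge_coarse","gauge_medium","screw_fine","screw_coarse","mat"):
        M[c,n],p=reg(c,n); print(c,n,p,None if M[c,n] is None else int(M[c,n].sum()),end="; ")
np.savez("M.npz",**{"|".join(k):v for k,v in M.items() if v is not None})
print()
E
python3 m.py; cat > f.py <<'E'
from h import *
Z=np.load("M.npz");M={tuple(k.split("|")):Z[k] for k in Z}
for n,g in(("gauge_fine",(.575,-.271)),("gauge_coarse",(.575,-.355)),("gauge_medium",(.58,-.19))):
    for z in(0,.008):
        for cs in(("top",),("side",),("top","side")):
            mm={c:M[c,n] for c in cs if(c,n) in M}
            print(n,z,cs,*[np.round(v,4) for v in fit(mm,gparts(0,0),[*g,-.05],z)])
for n,g in(("screw_fine",(.505,.3)),("screw_coarse",(.59,.33))):
    print(n,*[np.round(v,4) for v in fit({"top":M["top",n]},SCREW,[*g,-1.25],.038)])
E
python3 f.py
```

```text
top gauge_base 0.34 542; top gauge_fine 0.89 1079; top gauge_coarse 0.86 1162; top gauge_medium 0.79 1024; top screw_fine 0.89 523; top screw_coarse 0.64 430; top mat 0 None; side gauge_base 0.68 1903; side gauge_fine 0.87 1442; side gauge_coarse 0.79 1710; side gauge_medium 0.83 1236; side screw_fine 0.56 232; side screw_coarse 0.6 128; side mat 0.96 2428; 
gauge_fine 0 ('top',) [ 0.616  -0.2739 -0.0877] 0.1285
gauge_fine 0 ('side',) [ 0.6185 -0.2639 -0.0844] 0.1383
gauge_fine 0 ('top', 'side') [ 0.6148 -0.2711 -0.0713] 0.4258
gauge_fine 0.008 ('top',) [ 0.6146 -0.2719 -0.0963] 0.1279
gauge_fine 0.008 ('side',) [ 0.614  -0.2728 -0.0958] 0.1423
gauge_fine 0.008 ('top', 'side') [ 0.6147 -0.2719 -0.0931] 0.2723
gauge_coarse 0 ('top',) [ 0.6106 -0.3602 -0.0907] 0.1127
gauge_coarse 0 ('side',) [ 0.6101 -0.3507 -0.0972] 0.0891
gauge_coarse 0 ('top', 'side') [ 0.6078 -0.3576 -0.0861] 0.3981
gauge_coarse 0.008 ('top',) [ 0.6095 -0.3572 -0.0872] 0.112
gauge_coarse 0.008 ('side',) [ 0.6068 -0.3581 -0.099 ] 0.0899
gauge_coarse 0.008 ('top', 'side') [ 0.6074 -0.3574 -0.0943] 0.2085
gauge_medium 0 ('top',) [ 0.6232 -0.1895 -0.1005] 0.1455
gauge_medium 0 ('side',) [ 0.6276 -0.1787 -0.0741] 0.1781
gauge_medium 0 ('top', 'side') [ 0.6237 -0.1881 -0.1207] 0.5114
gauge_medium 0.008 ('top',) [ 0.622  -0.1879 -0.0987] 0.1437
gauge_medium 0.008 ('side',) [ 0.624  -0.1884 -0.086 ] 0.1827
gauge_medium 0.008 ('top', 'side') [ 0.6227 -0.1877 -0.0907] 0.333
screw_fine [ 0.5039  0.296  -1.2431] 0.1434
screw_coarse [ 0.5889  0.3242 -1.2485] 0.3371
```

The fits agree across both cameras, with the gauges standing on the plate (z +8 mm). I'll take the fine screw first.

Request:
{"op": "servo_tool", "data": {
  "increments": [
    [[4,2.3,0],[0,0,0.11]],
    [[8,4.6,0],[0,0,0.22]],
    [[12,6.9,0],[0,0,0.33]],
    [[16,9.2,0],[0,0,0.44]],
    [[20,11.5,1],[0,0,0.55]],
    [[24,13.7,2],[0,0,0.66]],
    [[28,16,4],[0,0,0.77]],
    [[30,17.1,6],[0,0,0.855]]
  ],
  "fingers": 1.0
}}

```text
t: 2.67
tcp_pos: [0.4582, 0.367, 0.1797]
tcp_rot: [[0.314, -0.949, 0.003], [-0.949, -0.314, 0.003], [-0.002, -0.003, -1.0]]
contact_force: [0.6, 1.0, 0.4]
opening: 0.0875
```

```bash
cat > go.py <<'E'
# usage: go.py x y z yaw -> increment (cm, rad) from the current pose for a tool pointing down
import sys,numpy as np
from rig import robot
from scipy.spatial.transform import Rotation as Ro
x,y,z,a=map(float,sys.argv[1:5]);s=robot.state();R=np.array(s["tcp_rot"])
c,n=np.cos(a),np.sin(a);T=np.array([[c,n,0],[n,-c,0],[0,0,-1]])
print("t",s["t"],"pos",np.round(s["tcp_pos"],4),"yaw",np.arctan2(R[1,0],R[0,0]).round(4),"q",np.round(s["joint_positions"],2),"F",np.round(s["contact_force"],1),"op",round(s["opening"],4))
print("shift cm",(R.T@(np.array([x,y,z])-s["tcp_pos"])*100).round(2),"rot",Ro.from_matrix(R.T@T).as_rotvec().round(4))
E
python3 go.py .4976 .315 .028 -1.246
```

```text
t 2.6667 pos [0.4582 0.367  0.1797] yaw -1.2514 q [ 1.01  0.25 -0.26  0.   -1.06 -0.69] F [0.6 1.  0.4] op 0.0875
shift cm [ 6.2  -2.06 15.17] rot [-0.0034  0.0021 -0.0054]
```

Request:
{"op": "servo_tool", "data": {
  "increments": [
    [[0,0,0],[0,0,0]],
    [[0,0,0],[0,0,0]],
    [[0,0,0],[0,0,0]]
  ]
}}

```text
t: 2.92
tcp_pos: [0.4569, 0.3681, 0.1785]
tcp_rot: [[0.319, -0.948, 0.0], [-0.948, -0.319, 0.0], [-0.0, -0.0, -1.0]]
contact_force: [0.2, 0.2, 0.2]
opening: 0.0877
```

```bash
python3 go.py .4976 .315 .028 -1.246
```

```text
t 2.9167 pos [0.4569 0.3681 0.1785] yaw -1.2459 q [ 1.01  0.25 -0.26  0.   -1.06 -0.69] F [0.2 0.2 0.2] op 0.0877
shift cm [ 6.33 -2.16 15.05] rot [-0.0005  0.0001  0.0001]
```

Request:
{"op": "servo_tool", "data": {
  "increments": [
    [[3.2,-1.1,1],[0,0,0]],
    [[6.3,-2.2,3],[0,0,0]],
    [[6.3,-2.2,6.5],[0,0,0]],
    [[6.3,-2.2,10],[0,0,0]],
    [[6.3,-2.2,13],[0,0,0]],
    [[6.3,-2.2,15],[0,0,0]],
    [[6.3,-2.2,15],[0,0,0]]
  ]
}}

```text
t: 3.5
tcp_pos: [0.4952, 0.3148, 0.0244]
tcp_rot: [[0.321, -0.947, -0.004], [-0.947, -0.321, -0.004], [0.003, 0.005, -1.0]]
contact_force: [0.1, -0.5, -0.2]
opening: 0.0877
```

```bash
python3 go.py .4976 .315 .028 -1.246; python3 - <<'E'
from h import *
a=cv2.resize(robot.grab_frame("top")[150:250,60:180],(400,333),interpolation=cv2.INTER_CUBIC)
b=cv2.resize(robot.grab_frame("side")[60:180,180:324],(400,333),interpolation=cv2.INTER_CUBIC)
cv2.imwrite("pics/g1.png",cv2.convertScaleAbs(np.hstack([a,b]),alpha=1.6))
E
```

```text
t 3.5 pos [0.4952 0.3148 0.0244] yaw -1.2442 q [ 0.9   0.42 -0.42 -0.   -0.74 -0.57] F [ 0.1 -0.5 -0.2] op 0.0877
shift cm [ 0.06 -0.23 -0.36] rot [ 0.0053 -0.0027  0.0018]
```

View pics/g1.png

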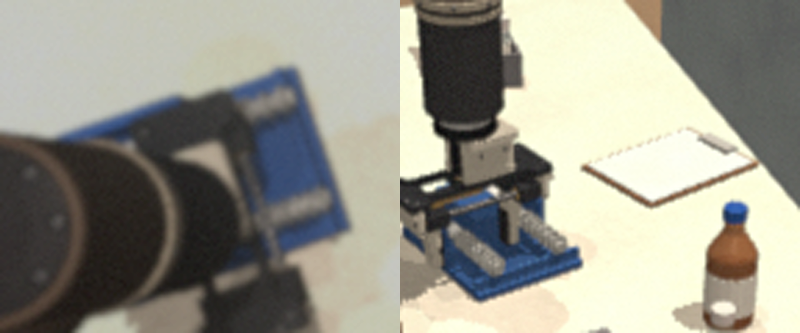

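The fingers straddle the near (fine) screw on its thread at about (255,200) in the left crop, with nothing touched. I'll close and lift.

Request:
{"op": "servo_tool", "data": {
  "increments": [
    [[0,0,0],[0,0,0]],
    [[0,0,0],[0,0,0]],
    [[0,0,0],[0,0,0]],
    [[0,0,0],[0,0,0]],
    [[0,0,0],[0,0,0]],
    [[0,0,0],[0,0,0]]
  ],
  "fingers": 0.0
}}

```text
t: 4.1
tcp_pos: [0.4976, 0.3155, 0.0287]
tcp_rot: [[0.319, -0.948, 0.001], [-0.948, -0.319, 0.001], [-0.0, -0.001, -1.0]]
contact_force: [-0.5, -0.5, 0.3]
opening: 0.0531
```

```bash
python3 go.py .4976 .315 .028 -1.246
```

```text
t 4.1 pos [0.4976 0.3155 0.0287] yaw -1.2458 q [ 0.9   0.42 -0.41  0.   -0.74 -0.57] F [-0.5 -0.5  0.3] op 0.0531
shift cm [0.05 0.02 0.07] rot [-0.0007  0.0005  0.0002]
```

Request:
{"op": "servo_tool", "data": {
  "increments": [
    [[0,0,0],[0,0,0]],
    [[0,0,0],[0,0,0]],
    [[0,0,0],[0,0,0]],
    [[0,0,0],[0,0,0]],
    [[0,0,0],[0,0,0]],
    [[0,0,0],[0,0,0]],
    [[0,0,0],[0,0,0]]
  ]
}}

```text
t: 4.68
tcp_pos: [0.4974, 0.3151, 0.0281]
tcp_rot: [[0.319, -0.948, -0.0], [-0.948, -0.319, -0.0], [0.0, 0.0, -1.0]]
contact_force: [-0.1, -1.6, -0.4]
opening: 0.0225
```

Request:
{"op": "servo_tool", "data": {
  "increments": [
    [[0,0,-0.5],[0,0,0]],
    [[0,0,-1.5],[0,0,0]],
    [[0,0,-3.5],[0,0,0]],
    [[0,0,-6.5],[0,0,0]],
    [[0,0,-9.5],[0,0,0]],
    [[0,0,-13],[0,0,0]],
    [[0,0,-16],[0,0,0]],
    [[0,0,-17],[0,0,0]]
  ]
}}

```text
t: 5.35
tcp_pos: [0.4992, 0.3168, 0.2045]
tcp_rot: [[0.32, -0.947, 0.006], [-0.947, -0.32, 0.005], [-0.003, -0.007, -1.0]]
contact_force: [0.4, 0.2, -2.2]
opening: 0.0227
```

```bash
python3 go.py .542 .045 .2 -.091; python3 - <<'E'
from h import *
a=cv2.resize(robot.grab_frame("top")[130:250,60:204],(400,333),interpolation=cv2.INTER_CUBIC)
b=cv2.resize(robot.grab_frame("side")[30:150,180:324],(400,333),interpolation=cv2.INTER_CUBIC)
cv2.imwrite("pics/g2.png",cv2.convertScaleAbs(np.hstack([a,b]),alpha=1.6))
E
```

```text
t 5.35 pos [0.4992 0.3168 0.2045] yaw -1.245 q [ 0.9   0.23 -0.22  0.   -1.11 -0.57] F [ 0.4  0.2 -2.2] op 0.0227
shift cm [27.12  4.64  0.33] rot [-0.0084 -0.0016 -1.154 ]
```

View pics/g2.png

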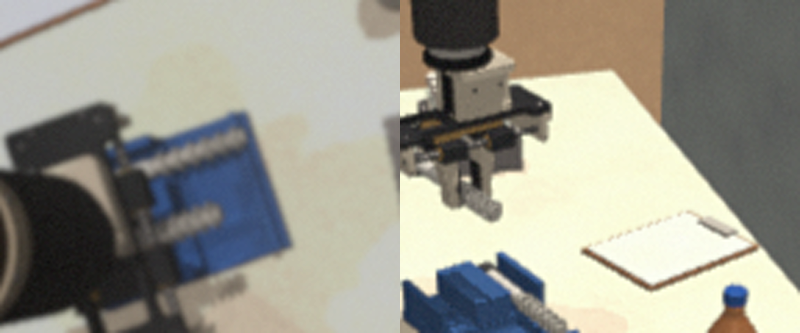

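Request:
{"op": "servo_tool", "data": {
  "increments": [
    [[2.5,0.4,0],[0,0,-0.1]],
    [[5.6,1,0],[0,0,-0.22]],
    [[8.8,1.5,0],[0,0,-0.34]],
    [[12,2,0],[0,0,-0.46]],
    [[15.2,2.6,0],[0,0,-0.58]],
    [[18.4,3.1,0],[0,0,-0.7]],
    [[21.6,3.7,0],[0,0,-0.82]],
    [[24,4.1,0],[0,0,-0.94]]
  ]
}}

```text
t: 6.12
tcp_pos: [0.5339, 0.0723, 0.1961]
tcp_rot: [[0.955, -0.296, -0.003], [-0.296, -0.955, -0.001], [-0.003, 0.002, -1.0]]
contact_force: [0.2, 0.3, -2.3]
opening: 0.0226
```

Request:
{"op": "servo_tool", "data": {
  "increments": [
    [[0,0,0],[0,0,-0.1]],
    [[0,0,0],[0,0,-0.19]],
    [[0,0,0],[0,0,-0.21]],
    [[0,0,0],[0,0,-0.21]]
  ]
}}

```text
t: 6.45
tcp_pos: [0.5344, 0.0745, 0.1967]
tcp_rot: [[0.995, -0.097, -0.002], [-0.097, -0.995, -0.001], [-0.002, 0.001, -1.0]]
contact_force: [0.5, 0.0, -2.5]
opening: 0.0226
```

```bash
python3 go.py .542 .045 .0065 -.091
```

```text
t 6.45 pos [0.5344 0.0745 0.1967] yaw -0.0974 q [ 0.5   0.16 -0.33 -0.   -1.08  0.97] F [ 0.5  0.  -2.5] op 0.0226
shift cm [ 1.08  2.85 19.02] rot [ 0.0009  0.0022 -0.0064]
```

Request:
{"op": "servo_tool", "data": {
  "increments": [
    [[0.6,1.4,1],[0,0,0]],
    [[1.1,2.8,3.5],[0,0,0]],
    [[1.1,2.8,7],[0,0,0]],
    [[1.1,2.8,10.5],[0,0,0]],
    [[1.1,2.8,14],[0,0,0]],
    [[1.1,2.8,16.5],[0,0,0]],
    [[1.1,2.8,18],[0,0,0]],
    [[1.1,2.8,18.2],[0,0,0]]
  ]
}}

```text
t: 7.12
tcp_pos: [0.5407, 0.0453, 0.0123]
tcp_rot: [[0.995, -0.098, -0.006], [-0.098, -0.995, -0.002], [-0.006, 0.003, -1.0]]
contact_force: [-0.6, -0.2, -2.1]
opening: 0.0231
```

Request:
{"op": "servo_tool", "data": {
  "increments": [
    [[0,0,0.15],[0,0,0]],
    [[0,0,0.3],[0,0,0]],
    [[0,0,0.4],[0,0,0]],
    [[0,0,0.4],[0,0,0]]
  ]
}}

```text
t: 7.45
tcp_pos: [0.5442, 0.0463, 0.0132]
tcp_rot: [[0.995, -0.096, 0.002], [-0.096, -0.995, 0.001], [0.002, -0.001, -1.0]]
contact_force: [0.9, 0.3, -1.4]
opening: 0.0226
```

```bash
python3 go.py .542 .045 .0065 -.091; python3 - <<'E'
from h import *
b=cv2.resize(robot.grab_frame("side")[140:260,200:344],(720,600),interpolation=cv2.INTER_CUBIC)
cv2.imwrite("pics/g3.png",cv2.convertScaleAbs(b,alpha=1.6))
E
```

```text
t 7.45 pos [0.5442 0.0463 0.0132] yaw -0.096 q [ 0.44  0.38 -0.52  0.   -0.66  1.03] F [ 0.9  0.3 -1.4] op 0.0226
shift cm [-0.21  0.15  0.67] rot [-0.001  -0.0018 -0.005 ]
```

View pics/g3.png

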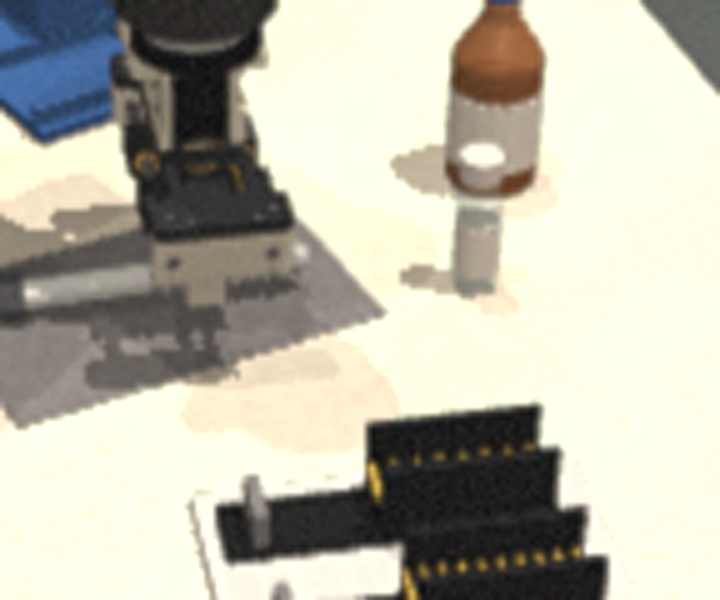

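The screw hangs level just above the mat, clear of everything else. I'll lower the last few millimetres.

Request:
{"op": "servo_tool", "data": {
  "increments": [
    [[0,0,0.2],[0,0,0]],
    [[0,0,0.4],[0,0,0]],
    [[0,0,0.6],[0,0,0]],
    [[0,0,0.6],[0,0,0]],
    [[0,0,0.6],[0,0,0]]
  ]
}}

```text
t: 7.92
tcp_pos: [0.5436, 0.0459, 0.0061]
tcp_rot: [[0.995, -0.096, 0.0], [-0.096, -0.995, -0.0], [0.0, 0.0, -1.0]]
contact_force: [1.1, -0.7, -1.4]
opening: 0.023
```

Request:
{"op": "servo_tool", "data": {
  "increments": [
    [[0,0,0],[0,0,0]],
    [[0,0,0],[0,0,0]],
    [[0,0,0],[0,0,0]],
    [[0,0,0],[0,0,0]]
  ],
  "fingers": 0.55
}}

```text
t: 8.25
tcp_pos: [0.5436, 0.0459, 0.0063]
tcp_rot: [[0.995, -0.096, 0.0], [-0.096, -0.995, 0.0], [0.0, -0.0, -1.0]]
contact_force: [-0.0, 0.3, 0.3]
opening: 0.0438
```

Request:
{"op": "servo_tool", "data": {
  "increments": [
    [[-0.7,0,0],[0,0,0]],
    [[-2.2,0,0],[0,0,0]],
    [[-4,0,0],[0,0,0]],
    [[-5,0,0],[0,0,0]],
    [[-5,0,0],[0,0,0]],
    [[-5,0,0],[0,0,0]]
  ]
}}

```text
t: 8.75
tcp_pos: [0.4937, 0.051, 0.0066]
tcp_rot: [[0.996, -0.095, 0.001], [-0.095, -0.996, 0.0], [0.001, -0.0, -1.0]]
contact_force: [0.4, -1.0, -0.0]
opening: 0.0484
```

Request:
{"op": "servo_tool", "data": {
  "increments": [
    [[0,0,0],[0,0,0]],
    [[0,0,0],[0,0,0]],
    [[0,0,0],[0,0,0]],
    [[0,0,0],[0,0,0]],
    [[0,0,0],[0,0,0]],
    [[0,0,0],[0,0,0]],
    [[0,0,0],[0,0,0]]
  ],
  "fingers": 0.0
}}

```text
t: 9.33
tcp_pos: [0.4938, 0.0506, 0.0061]
tcp_rot: [[0.995, -0.096, -0.0], [-0.096, -0.995, -0.0], [-0.0, 0.0, -1.0]]
contact_force: [0.8, -0.4, -0.7]
opening: 0.0172
```

```bash
python3 go.py .542 .045 .0065 -.091; python3 - <<'E'
from h import *
a=cv2.resize(robot.grab_frame("top")[150:270,180:324],(400,333),interpolation=cv2.INTER_CUBIC)
b=cv2.resize(robot.grab_frame("side")[140:260,200:344],(400,333),interpolation=cv2.INTER_CUBIC)
cv2.imwrite("pics/g4.png",cv2.convertScaleAbs(np.hstack([a,b]),alpha=1.6))
E
```

```text
t 9.3333 pos [0.4938 0.0506 0.0061] yaw -0.0959 q [ 0.5   0.33 -0.64  0.   -0.6   0.98] F [ 0.8 -0.4 -0.7] op 0.0172
shift cm [ 4.85  0.09 -0.04] rot [ 0.0001  0.     -0.0049]
```

View pics/g4.png

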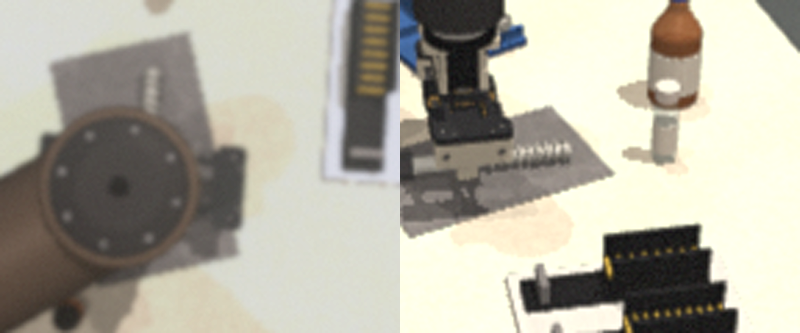

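Request:
{"op": "servo_tool", "data": {
  "increments": [
    [[0,0,-0.5],[0,0,0]],
    [[0,0,-1.5],[0,0,0]],
    [[0,0,-3.5],[0,0,0]],
    [[0,0,-6],[0,0,0]],
    [[0,0,-9],[0,0,0]],
    [[0.5,1.5,-11.5],[0,0,0]],
    [[1.2,4,-13],[0,0,0]],
    [[2,7,-13],[0,0,0]]
  ]
}}

```text
t: 10.1
tcp_pos: [0.5091, -0.0203, 0.1404]
tcp_rot: [[0.996, -0.093, 0.006], [-0.093, -0.996, 0.002], [0.006, -0.002, -1.0]]
contact_force: [0.6, -0.2, -2.6]
opening: 0.0171
```

Request:
{"op": "servo_tool", "data": {
  "increments": [
    [[1,3.8,0],[0,0,0]],
    [[2,7.6,0],[0,0,0]],
    [[3,11.4,0],[0,0,0]],
    [[4,15.2,0],[0,0,0]],
    [[5,19,0],[0,0,-0.004]],
    [[5.7,22,0],[0,0,-0.004]],
    [[6,23.5,0],[0,0,-0.004]],
    [[6,23.9,0],[0,0,-0.004]]
  ]
}}

```text
t: 10.77
tcp_pos: [0.5432, -0.2671, 0.1355]
tcp_rot: [[0.996, -0.095, -0.001], [-0.095, -0.996, 0.0], [-0.001, 0.0, -1.0]]
contact_force: [0.2, -0.3, -1.7]
opening: 0.0168
```

Request:
{"op": "servo_tool", "data": {
  "increments": [
    [[0,0,0],[0,0,0]],
    [[0,0,0],[0,0,0]]
  ]
}}

```text
t: 10.93
tcp_pos: [0.5432, -0.264, 0.1359]
tcp_rot: [[0.996, -0.092, -0.001], [-0.092, -0.996, 0.001], [-0.001, -0.0, -1.0]]
contact_force: [0.9, 0.4, -2.7]
opening: 0.0172
```

```bash
python3 go.py .5448 -.2658 .088 -.092
```

```text
t 10.9333 pos [ 0.5432 -0.264   0.1359] yaw -0.0924 q [-0.13  0.32 -0.27 -0.   -0.99  1.61] F [ 0.9  0.4 -2.7] op 0.0172
shift cm [0.18 0.16 4.79] rot [-0.0005  0.0009 -0.0004]
```

Request:
{"op": "servo_tool", "data": {
  "increments": [
    [[0.1,0.1,1.5],[0,0,0]],
    [[0.2,0.15,3],[0,0,0]],
    [[0.2,0.15,4.4],[0,0,0]],
    [[0.2,0.15,4.8],[0,0,0]],
    [[0.2,0.15,4.8],[0,0,0]],
    [[0.2,0.15,4.8],[0,0,0]]
  ]
}}

```text
t: 11.43
tcp_pos: [0.546, -0.2655, 0.0888]
tcp_rot: [[0.996, -0.09, 0.0], [-0.09, -0.996, -0.0], [0.0, 0.0, -1.0]]
contact_force: [-0.1, 0.4, -2.5]
opening: 0.0168
```

```bash
python3 go.py .5448 -.2658 .0346 -.092; cat > chk.py <<'E'
# compare held screw's predicted image with what is seen; overlay model
import sys; from h import *
n,sx,off,gx,gy,gyaw,out=sys.argv[1],float(sys.argv[2]),float(sys.argv[3]),*map(float,sys.argv[4:7]),sys.argv[7]
s=robot.state();R=np.array(s["tcp_rot"]);p=np.array(s["tcp_pos"])
T=np.column_stack([R[:,0],-R[:,1],-R[:,2]])
parts=[P@T.T+p+T@[-sx,0,off] for P in SCREW]
ims=[]
for c,(r,q) in {"top":((130,225),(290,400)),"side":((200,310),(300,440))}.items():
    im=robot.grab_frame(c);reg=robot.cut_out(c,n)
    if reg: print(c,"p",round(reg[0]["p"],2),"px",int(reg[0]["region"].sum()),"centroid",np.argwhere(reg[0]["region"]).mean(0)[::-1].round(1))
    for lf in robot.look_for(c,n)[:1]:
        K,rv,t=CAL[c];Rc=cv2.Rodrigues(rv)[0];print(c,"look",round(lf["p"],2),(T.T@(Rc.T@(np.array(lf["point"])-t)-p)).round(4)," in tool-aligned frame")
    S=5;b=cv2.convertScaleAbs(cv2.resize(im,None,fx=S,fy=S,interpolation=cv2.INTER_CUBIC),alpha=1.6)
    for PP,col in((parts,(0,0,255)),([pl(P,gx,gy,gyaw) for P in gparts(0,.008)],(0,255,0))):
        for P in PP:
            h=cv2.convexHull(((proj(c,P)+.5)*S-.5).astype(np.float32));cv2.polylines(b,[h.round().astype(int)],True,col,1)
    b=b[r[0]*S:r[1]*S,q[0]*S:q[1]*S];ims.append(cv2.resize(b,(400,int(b.shape[0]*400/b.shape[1]))))
H=max(i.shape[0] for i in ims);ims=[np.pad(i,((0,H-i.shape[0]),(0,0),(0,0))) for i in ims]
cv2.imwrite(out,np.hstack(ims))
E
python3 chk.py screw_fine -.0704 .0099 .6149 -.2723 -.092 pics/c1.png
```

```text
t 11.4333 pos [ 0.546  -0.2655  0.0888] yaw -0.0904 q [-0.13  0.37 -0.32  0.   -0.89  1.61] F [-0.1  0.4 -2.5] op 0.0168
shift cm [-0.12  0.04  5.42] rot [ 0.0002 -0.0002  0.0016]
top look 0.5 [-0.0543  0.0015  0.0171]  in tool-aligned frame
side p 0.88 px 364 centroid [277.7 239.4]
side look 0.8 [-0.0293 -0.0104  0.017 ]  in tool-aligned frame
```

View pics/c1.png

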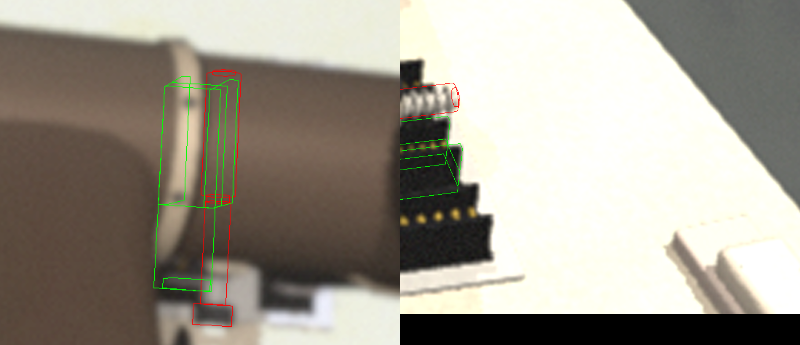

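The tip outline (red, (455,97) in the right crop) and the gauge outline both agree with the picture to about 2 mm. I'll put numbers on the screw's shift along its axis and its height from the side mask.

```bash
cat > sf.py <<'E'
# fit along-axis shift dx, height dz, pitch of the held screw to the side mask (thread part only)
import sys; from h import *
n,sx,off,g,gx,gy=sys.argv[1],float(sys.argv[2]),float(sys.argv[3]),sys.argv[4],float(sys.argv[5]),float(sys.argv[6])
s=robot.state();R=np.array(s["tcp_rot"]);p=np.array(s["tcp_pos"]);T=np.column_stack([R[:,0],-R[:,1],-R[:,2]])
robot.grab_frame("side")
m=robot.cut_out("side",n)[0]["region"].astype(np.float32)
u0=int(proj("side",[p+T@[-sx-.03,0,off]])[0,0]); W=np.zeros_like(m);W[:,u0:]=1
def f(d):
    a=d[2]*.05;c,q=np.cos(a),np.sin(a);Ry=np.array([[c,0,q],[0,1,0],[-q,0,c]])
    return np.abs((sil("side",[((P+[-sx+d[0]*.005,0,0])@Ry.T+[0,0,off+d[1]*.005])@T.T+p for P in SCREW])-m)*W).sum()/(m*W).sum()
r=minimize(f,[0,0,0],method="Nelder-Mead",options=dict(initial_simplex=[[-.6,-.6,-.6],[1,0,0],[0,1,0],[0,0,1.]],xatol=.01,fatol=1e-4))
print("px",int((m*W).sum()),"dx,dz mm",(r.x[:2]*5).round(2),"pitch",round(r.x[2]*.05,3),"res",round(r.fun,3),"f0",round(f([0,0,0]),3))
d=robot.cut_out("side",g)
if d: print(g,d[0]["p"],*fit({"side":d[0]["region"].astype(np.float32)},gparts(0,0),[gx,gy,-.092],.008))
E
python3 sf.py screw_fine -.0704 .0099 gauge_fine .6149 -.2723; python3 go.py .5448 -.2658 .0346 -.092
```

```text
px 186 dx,dz mm [-2.28  0.54] pitch 0.04 res 0.783 f0 0.934
gauge_fine 0.7 [ 0.61478742 -0.27330686 -0.11833834] 0.19993528723716736
t 11.8833 pos [ 0.5457 -0.2663  0.0884] yaw -0.0919 q [-0.13  0.37 -0.32  0.   -0.89  1.61] F [-0.2  1.1 -2.7] op 0.0168
shift cm [-0.1  -0.04  5.38] rot [ 0.     -0.0004  0.0001]
```

```bash
python3 - <<'E'
from h import *
s=robot.state();R=np.array(s["tcp_rot"]);p=np.array(s["tcp_pos"]);T=np.column_stack([R[:,0],-R[:,1],-R[:,2]])
im=robot.grab_frame("side");m=robot.cut_out("side","screw_fine")[0]["region"]
S=8;r0,r1,q0,q1=210,284,225,325
b=cv2.convertScaleAbs(cv2.resize(im,None,fx=S,fy=S,interpolation=cv2.INTER_CUBIC),alpha=1.5)
def dr(pts,col,cl=True): cv2.polylines(b,[(((pts+.5)*S-.5)).round().astype(int)],cl,col,1)
for P in SCREW: dr(cv2.convexHull(proj("side",P@T.T+p+T@[.0704,0,.0099]).astype(np.float32)),(0,0,255))
for x in np.arange(-40,41,10): dr(proj("side",(np.array([[x/1000,0,.0125],[x/1000,0,.018]])@T.T+p+T@[.0704,0,.0099])),(255,0,0),False)
for P in gparts(0,.008): dr(cv2.convexHull(proj("side",pl(P,.6149,-.2723,-.092)).astype(np.float32)),(0,255,0))
ct,_=cv2.findContours(cv2.resize(m.astype(np.uint8),None,fx=S,fy=S,interpolation=cv2.INTER_NEAREST),0,1);cv2.drawContours(b,ct,-1,(255,0,255),1)
cv2.imwrite("pics/c2.png",b[r0*S:r1*S,q0*S:q1*S])
E
```

View pics/c2.png

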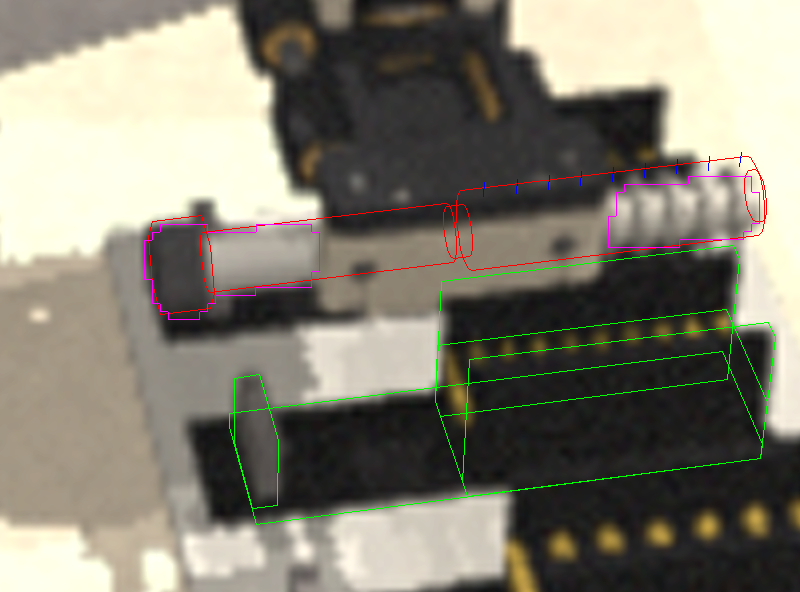

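The tip is seen about 2 mm further back and lower than predicted. The gauge foot reaches about 12 mm further left (190,430) than my model, which biases the gauge fit. I'll refit the gauges with the foot length free.

```bash
python3 - <<'E'
from h import *
Z=np.load("M.npz")
for n,g in(("gauge_fine",(.6149,-.2723)),("gauge_coarse",(.6072,-.357))):
  for fs in(-.119,-.125,-.131):
    G=gparts(0,0);G[4]=box(fs,.05,-.022,.022,0,.006)
    for cs in(("top",),("side",),("top","side")):
        print(n,fs,cs,*[np.round(v,4) for v in fit({c:Z[c+"|"+n] for c in cs},G,[*g,-.092],.008)])
E
```

```text
gauge_fine -0.119 ('top',) [ 0.6147 -0.272  -0.0938] 0.0936
gauge_fine -0.119 ('side',) [ 0.6144 -0.273  -0.0951] 0.116
gauge_fine -0.119 ('top', 'side') [ 0.6149 -0.2715 -0.0857] 0.2111
gauge_fine -0.125 ('top',) [ 0.6173 -0.2724 -0.0959] 0.0795
gauge_fine -0.125 ('side',) [ 0.6157 -0.2716 -0.0786] 0.101
gauge_fine -0.125 ('top', 'side') [ 0.6161 -0.2718 -0.0862] 0.187
gauge_fine -0.131 ('top',) [ 0.6198 -0.2725 -0.0941] 0.0992
gauge_fine -0.131 ('side',) [ 0.6171 -0.2698 -0.0584] 0.1173
gauge_fine -0.131 ('top', 'side') [ 0.6175 -0.2717 -0.0818] 0.2308
gauge_coarse -0.119 ('top',) [ 0.6088 -0.3571 -0.0925] 0.0808
gauge_coarse -0.119 ('side',) [ 0.6069 -0.3578 -0.0961] 0.0647
gauge_coarse -0.119 ('top', 'side') [ 0.6074 -0.3574 -0.0956] 0.1521
gauge_coarse -0.125 ('top',) [ 0.6096 -0.3573 -0.0941] 0.0537
gauge_coarse -0.125 ('side',) [ 0.6073 -0.3579 -0.0973] 0.0474
gauge_coarse -0.125 ('top', 'side') [ 0.6081 -0.3574 -0.0966] 0.1154
gauge_coarse -0.131 ('top',) [ 0.6117 -0.3574 -0.0953] 0.062
gauge_coarse -0.131 ('side',) [ 0.6079 -0.3578 -0.0962] 0.0627
gauge_coarse -0.131 ('top', 'side') [ 0.6103 -0.3576 -0.0961] 0.142
```

Request:
{"op": "servo_tool", "data": {
  "increments": [
    [[0.15,-0.05,0.8],[0,0,0]],
    [[0.15,-0.05,1.8],[0,0,0]],
    [[0.15,-0.05,2.8],[0,0,0]],
    [[0.15,-0.05,3.5],[0,0,0]],
    [[0.15,-0.05,4],[0,0,0]],
    [[0.15,-0.05,4.2],[0,0,0]],
    [[0.15,-0.05,4.2],[0,0,0]],
    [[0.15,-0.05,4.2],[0,0,0]]
  ]
}}

```text
t: 12.65
tcp_pos: [0.5473, -0.2659, 0.0462]
tcp_rot: [[0.996, -0.092, -0.0], [-0.092, -0.996, -0.0], [-0.0, 0.0, -1.0]]
contact_force: [0.2, -0.2, -2.0]
opening: 0.017
```

```bash
python3 go.py .5473 -.2657 .0346 -.092; python3 -c "
from rig import robot;s=robot.state();print(s['torque'])"
```

```text
t 12.65 pos [ 0.5473 -0.2659  0.0462] yaw -0.0917 q [-0.13  0.42 -0.35  0.   -0.8   1.61] F [ 0.2 -0.2 -2. ] op 0.017
shift cm [-0.   -0.02  1.16] rot [0.0001 0.0001 0.0003]
[-0.05015368 -0.01855846  0.00275038]
```

Request:
{"op": "servo_tool", "data": {
  "increments": [
    [[0,0,0.2],[0,0,0]],
    [[0,0,0.4],[0,0,0]],
    [[0,0,0.6],[0,0,0]],
    [[0,0,0.6],[0,0,0]]
  ]
}}

```text
t: 12.98
tcp_pos: [0.547, -0.2658, 0.0399]
tcp_rot: [[0.996, -0.092, -0.0], [-0.092, -0.996, 0.0], [-0.0, -0.0, -1.0]]
contact_force: [0.1, -0.1, -2.0]
opening: 0.0173
```

Request:
{"op": "servo_tool", "data": {
  "increments": [
    [[0,0,0.1],[0,0,0]],
    [[0,0,0.2],[0,0,0]],
    [[0,0,0.2],[0,0,0]],
    [[0,0,0.2],[0,0,0]]
  ]
}}

```text
t: 13.32
tcp_pos: [0.5472, -0.2659, 0.0382]
tcp_rot: [[0.996, -0.092, -0.0], [-0.092, -0.996, -0.0], [-0.0, 0.0, -1.0]]
contact_force: [-0.2, -0.5, -2.5]
opening: 0.0167
```

Request:
{"op": "servo_tool", "data": {
  "increments": [
    [[0,0,0.1],[0,0,0]],
    [[0,0,0.2],[0,0,0]],
    [[0,0,0.2],[0,0,0]],
    [[0,0,0.2],[0,0,0]]
  ]
}}

```text
t: 13.65
tcp_pos: [0.5471, -0.2659, 0.0361]
tcp_rot: [[0.996, -0.092, -0.0], [-0.092, -0.996, 0.0], [-0.0, 0.0, -1.0]]
contact_force: [-0.1, 0.2, -2.2]
opening: 0.0173
```

Request:
{"op": "servo_tool", "data": {
  "increments": [
    [[0,0,0.05],[0,0,0]],
    [[0,0,0.1],[0,0,0]],
    [[0,0,0.1],[0,0,0]],
    [[0,0,0.1],[0,0,0]]
  ]
}}

```text
t: 13.98
tcp_pos: [0.5472, -0.2659, 0.0352]
tcp_rot: [[0.996, -0.092, 0.0], [-0.092, -0.996, -0.0], [0.0, 0.0, -1.0]]
contact_force: [-0.7, 0.4, -2.2]
opening: 0.0169
```

```bash
python3 -c "
from rig import robot;s=robot.state();print(s['torque'],s['contact_force'],s['tcp_pos'])"
```

```text
[-0.04742703  0.05053428 -0.04508343] [-0.69459232  0.42863176 -2.18509169] [ 0.54719027 -0.26590339  0.03519158]
```

Request:
{"op": "servo_tool", "data": {
  "increments": [
    [[0,0,0.05],[0,0,0]],
    [[0,0,0.05],[0,0,0]],
    [[0,0,0.05],[0,0,0]]
  ]
}}

```text
t: 14.23
tcp_pos: [0.5472, -0.2659, 0.0348]
tcp_rot: [[0.996, -0.092, 0.0], [-0.092, -0.996, -0.0], [0.0, 0.0, -1.0]]
contact_force: [-0.2, -0.2, -1.5]
opening: 0.017
```

Request:
{"op": "servo_tool", "data": {
  "increments": [
    [[0,0,0.05],[0,0,0]],
    [[0,0,0.05],[0,0,0]],
    [[0,0,0.05],[0,0,0]]
  ]
}}

```text
t: 14.48
tcp_pos: [0.5473, -0.2659, 0.0347]
tcp_rot: [[0.996, -0.092, 0.0], [-0.092, -0.996, -0.0], [0.0, 0.0, -1.0]]
contact_force: [-2.1, 2.0, 5.2]
opening: 0.0169
```

Request:
{"op": "servo_tool", "data": {
  "increments": [
    [[0,0,0.05],[0,0,0]],
    [[0,0,0.05],[0,0,0]],
    [[0,0,0.05],[0,0,0]]
  ]
}}

```text
t: 14.73
tcp_pos: [0.5473, -0.2659, 0.0346]
tcp_rot: [[0.996, -0.091, 0.001], [-0.091, -0.996, -0.0], [0.001, 0.0, -1.0]]
contact_force: [-3.5, 3.0, 8.2]
opening: 0.017
```

Contact came at z 0.0347, exactly the predicted seated height. I'll release and retreat upward.

Request:
{"op": "servo_tool", "data": {
  "increments": [
    [[0,0,0],[0,0,0]],
    [[0,0,0],[0,0,0]],
    [[0,0,0],[0,0,0]],
    [[0,0,0],[0,0,0]],
    [[0,0,0],[0,0,0]]
  ],
  "fingers": 0.5
}}

```text
t: 15.15
tcp_pos: [0.5472, -0.2659, 0.0335]
tcp_rot: [[0.996, -0.092, -0.0], [-0.092, -0.996, -0.0], [-0.0, 0.0, -1.0]]
contact_force: [1.1, -0.1, -0.9]
opening: 0.0423
```

Request:
{"op": "servo_tool", "data": {
  "increments": [
    [[0,0,-0.8],[0,0,0]],
    [[0,0,-2.5],[0,0,0]],
    [[0,0,-5],[0,0,0]],
    [[0,0,-8.5],[0,0,0]],
    [[0,0,-12],[0,0,0]],
    [[0,0,-15],[0,0,0]],
    [[0,-3,-16.5],[0,0,0]],
    [[0,-7,-16.5],[0,0,0]]
  ]
}}

```text
t: 15.82
tcp_pos: [0.5556, -0.1978, 0.2038]
tcp_rot: [[0.995, -0.095, 0.007], [-0.095, -0.995, -0.002], [0.008, 0.001, -1.0]]
contact_force: [0.6, 0.9, -0.9]
opening: 0.0437
```

Request:
{"op": "servo_tool", "data": {
  "increments": [
    [[-0.4,-4,0],[0,0,0.12]],
    [[-0.8,-8,0],[0,0,0.24]],
    [[-1.2,-12,0],[0,0,0.36]],
    [[-1.6,-16,0],[0,0,0.48]],
    [[-2,-20,0],[0,0,0.6]],
    [[-2.4,-24,0],[0,0,0.72]],
    [[-2.8,-28,0],[0,0,0.84]],
    [[-3.2,-32,0],[0,0,0.96]]
  ],
  "fingers": 1.0
}}

```text
t: 16.48
tcp_pos: [0.551, 0.1109, 0.1996]
tcp_rot: [[0.53, -0.848, 0.001], [-0.848, -0.53, 0.0], [0.0, -0.001, -1.0]]
contact_force: [1.6, 0.2, 0.4]
opening: 0.0868
```

```bash
python3 go.py .5824 .3432 .12 -1.246; python3 - <<'E'
from h import *
a=cv2.resize(robot.grab_frame("top")[130:230,285:405],(400,333),interpolation=cv2.INTER_CUBIC)
b=cv2.resize(robot.grab_frame("side")[215:315,225:345],(400,333),interpolation=cv2.INTER_CUBIC)
cv2.imwrite("pics/s1.png",cv2.convertScaleAbs(np.hstack([a,b]),alpha=1.6))
E
```

```text
t 16.4833 pos [0.551  0.1109 0.1996] yaw -1.0121 q [ 0.55  0.19 -0.28  0.   -1.1   0.01] F [1.6 0.2 0.4] op 0.0868
shift cm [-18.04 -14.97   7.97] rot [-0.001  -0.      0.2339]
```

View pics/s1.png

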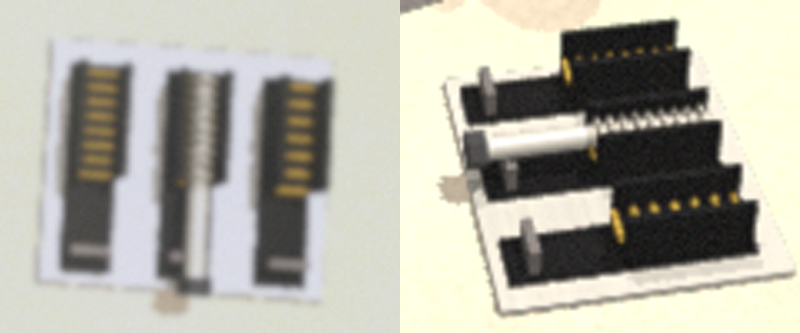

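The fine screw lies in the middle gauge, with its thread between the walls and its shank on the rest. Now the coarse screw.

Request:
{"op": "servo_tool", "data": {
  "increments": [
    [[-3,-2.5,0],[0,0,0.05]],
    [[-6,-5,0],[0,0,0.1]],
    [[-9,-7.5,0],[0,0,0.15]],
    [[-12,-10,0],[0,0,0.2]],
    [[-15,-12.5,1],[0,0,0.234]],
    [[-17.2,-14.4,3],[0,0,0.234]],
    [[-18,-15,6],[0,0,0.234]],
    [[-18,-15,8],[0,0,0.234]]
  ]
}}

```text
t: 17.25
tcp_pos: [0.5813, 0.3436, 0.1164]
tcp_rot: [[0.327, -0.945, -0.001], [-0.945, -0.327, -0.0], [-0.0, 0.001, -1.0]]
contact_force: [-0.5, -0.9, -1.1]
opening: 0.0878
```

Request:
{"op": "servo_tool", "data": {
  "increments": [
    [[0,0,0],[0,0,0]],
    [[0,0,0],[0,0,0]]
  ]
}}

```text
t: 17.42
tcp_pos: [0.5815, 0.3406, 0.1181]
tcp_rot: [[0.325, -0.946, -0.002], [-0.946, -0.325, -0.002], [0.001, 0.002, -1.0]]
contact_force: [0.2, -0.3, 0.8]
opening: 0.0878
```

```bash
python3 go.py .5826 .343 .028 -1.246
```

```text
t 17.4167 pos [0.5815 0.3406 0.1181] yaw -1.2398 q [ 0.82  0.44 -0.13  0.   -1.01 -0.49] F [ 0.2 -0.3  0.8] op 0.0878
shift cm [-0.21 -0.2   9.01] rot [ 0.0022 -0.0015  0.0062]
```

Request:
{"op": "servo_tool", "data": {
  "increments": [
    [[-0.2,-0.2,1.5],[0,0,0.006]],
    [[-0.2,-0.2,4],[0,0,0.006]],
    [[-0.2,-0.2,6.5],[0,0,0.006]],
    [[-0.2,-0.2,8.3],[0,0,0.006]],
    [[-0.2,-0.2,9],[0,0,0.006]],
    [[-0.2,-0.2,9],[0,0,0.006]],
    [[-0.2,-0.2,9],[0,0,0.006]]
  ]
}}

```text
t: 18.0
tcp_pos: [0.5842, 0.3442, 0.0307]
tcp_rot: [[0.319, -0.948, 0.002], [-0.948, -0.319, 0.001], [-0.001, -0.002, -1.0]]
contact_force: [-0.3, 0.8, 0.1]
opening: 0.0875
```

Request:
{"op": "servo_tool", "data": {
  "increments": [
    [[0,0,0],[0,0,0]],
    [[0,0,0],[0,0,0]],
    [[0,0,0],[0,0,0]],
    [[0,0,0],[0,0,0]],
    [[0,0,0],[0,0,0]],
    [[0,0,0],[0,0,0]],
    [[0,0,0],[0,0,0]]
  ],
  "fingers": 0.0
}}

```text
t: 18.58
tcp_pos: [0.5831, 0.3439, 0.0287]
tcp_rot: [[0.319, -0.948, 0.0], [-0.948, -0.319, 0.0], [-0.0, -0.0, -1.0]]
contact_force: [0.3, 0.3, 0.9]
opening: 0.0467
```

Request:
{"op": "servo_tool", "data": {
  "increments": [
    [[0,0,0],[0,0,0]],
    [[0,0,0],[0,0,0]],
    [[0,0,0],[0,0,0]],
    [[0,0,0],[0,0,0]],
    [[0,0,0],[0,0,0]],
    [[0,0,0],[0,0,0]]
  ]
}}

```text
t: 19.08
tcp_pos: [0.5828, 0.3436, 0.0286]
tcp_rot: [[0.319, -0.948, -0.0], [-0.948, -0.319, -0.0], [0.0, 0.001, -1.0]]
contact_force: [-2.5, -0.4, 1.5]
opening: 0.0228
```

```bash
python3 go.py .542 .045 .2 -.092
```

```text
t 19.0833 pos [0.5828 0.3436 0.0286] yaw -1.2465 q [ 0.82  0.53 -0.2  -0.   -0.84 -0.5 ] F [-2.5 -0.4  1.5] op 0.0228
shift cm [ 27.01  13.4  -17.13] rot [ 7.0000e-04  1.0000e-04 -1.1545e+00]
```

Request:
{"op": "servo_tool", "data": {
  "increments": [
    [[0,0,-0.5],[0,0,0]],
    [[0,0,-1.5],[0,0,0]],
    [[0,0,-3.5],[0,0,0]],
    [[0,0,-6.5],[0,0,0]],
    [[0,0,-9.5],[0,0,0]],
    [[0,0,-13],[0,0,0]],
    [[0,0,-16],[0,0,0]],
    [[0,0,-17],[0,0,0]]
  ]
}}

```text
t: 19.75
tcp_pos: [0.5851, 0.3452, 0.2055]
tcp_rot: [[0.319, -0.948, 0.007], [-0.948, -0.319, 0.005], [-0.003, -0.008, -1.0]]
contact_force: [1.2, 1.2, -1.4]
opening: 0.0231
```

Request:
{"op": "servo_tool", "data": {
  "increments": [
    [[2.5,1.2,0],[0,0,-0.1]],
    [[5.6,2.8,0],[0,0,-0.22]],
    [[8.8,4.4,0],[0,0,-0.34]],
    [[12,6,0],[0,0,-0.46]],
    [[15.2,7.5,0],[0,0,-0.58]],
    [[18.4,9.1,0],[0,0,-0.7]],
    [[21.6,10.7,0],[0,0,-0.82]],
    [[24,11.9,0],[0,0,-0.94]]
  ]
}}

```text
t: 20.42
tcp_pos: [0.5456, 0.0761, 0.1988]
tcp_rot: [[0.955, -0.297, -0.0], [-0.297, -0.955, 0.0], [-0.0, -0.0, -1.0]]
contact_force: [-0.6, -0.6, -3.3]
opening: 0.0236
```

Request:
{"op": "servo_tool", "data": {
  "increments": [
    [[0,0,0],[0,0,-0.1]],
    [[0,0,0],[0,0,-0.19]],
    [[0,0,0],[0,0,-0.21]],
    [[0,0,0],[0,0,-0.21]]
  ]
}}

```text
t: 20.75
tcp_pos: [0.5466, 0.0784, 0.1987]
tcp_rot: [[0.995, -0.098, 0.0], [-0.098, -0.995, 0.0], [0.0, -0.0, -1.0]]
contact_force: [-0.7, -0.1, -4.1]
opening: 0.0233
```

```bash
python3 go.py .542 .045 .0066 -.092
```

```text
t 20.75 pos [0.5466 0.0784 0.1987] yaw -0.0979 q [ 0.5   0.18 -0.3  -0.   -1.09  0.98] F [-0.7 -0.1 -4.1] op 0.0233
shift cm [-0.14  3.38 19.21] rot [-0.0003 -0.0001 -0.0059]
```

Request:
{"op": "servo_tool", "data": {
  "increments": [
    [[0,1.4,1],[0,0,0]],
    [[-0.1,3.2,3.5],[0,0,0]],
    [[-0.1,3.3,7],[0,0,0]],
    [[-0.1,3.3,10.5],[0,0,0]],
    [[-0.1,3.3,14],[0,0,0]],
    [[-0.1,3.3,16.5],[0,0,-0.006]],
    [[-0.1,3.3,18],[0,0,-0.006]],
    [[-0.1,3.3,18.5],[0,0,-0.006]]
  ]
}}

```text
t: 21.42
tcp_pos: [0.5404, 0.0449, 0.0104]
tcp_rot: [[0.996, -0.093, -0.005], [-0.093, -0.996, -0.002], [-0.005, 0.002, -1.0]]
contact_force: [-0.2, -0.1, -3.2]
opening: 0.0228
```

Request:
{"op": "servo_tool", "data": {
  "increments": [
    [[0,0,0.1],[0,0,0]],
    [[0,0,0.25],[0,0,0]],
    [[0,0,0.4],[0,0,0]],
    [[0,0,0.5],[0,0,0]],
    [[0,0,0.5],[0,0,0]],
    [[0,0,0.5],[0,0,0]]
  ]
}}

```text
t: 21.92
tcp_pos: [0.5429, 0.0459, 0.0094]
tcp_rot: [[0.996, -0.09, 0.001], [-0.09, -0.996, 0.001], [0.001, -0.001, -1.0]]
contact_force: [-0.5, -1.0, -3.0]
opening: 0.0231
```

```bash
python3 go.py .542 .045 .0066 -.092
```

```text
t 21.9167 pos [0.5429 0.0459 0.0094] yaw -0.0906 q [ 0.44  0.39 -0.53  0.   -0.65  1.04] F [-0.5 -1.  -3. ] op 0.0231
shift cm [-0.09  0.1   0.28] rot [-0.0007 -0.0012  0.0014]
```

Lowering 2.5 mm, releasing, sliding back 50 mm to the shank and gripping, as for the first screw.

Request:
{"op": "servo_tool", "data": {
  "increments": [
    [[0,0,0.15],[0,0,0]],
    [[0,0,0.25],[0,0,0]],
    [[0,0,0.25],[0,0,0]],
    [[0,0,0.25],[0,0,0]]
  ]
}}

```text
t: 22.25
tcp_pos: [0.5428, 0.0458, 0.0063]
tcp_rot: [[0.996, -0.09, 0.0], [-0.09, -0.996, 0.0], [0.0, -0.0, -1.0]]
contact_force: [0.1, 0.4, -2.3]
opening: 0.0234
```

Request:
{"op": "servo_tool", "data": {
  "increments": [
    [[0,0,0],[0,0,0]],
    [[0,0,0],[0,0,0]],
    [[0,0,0],[0,0,0]],
    [[0,0,0],[0,0,0]]
  ],
  "fingers": 0.55
}}

```text
t: 22.58
tcp_pos: [0.5426, 0.0457, 0.0063]
tcp_rot: [[0.996, -0.09, 0.0], [-0.09, -0.996, -0.0], [0.0, 0.0, -1.0]]
contact_force: [0.7, -0.4, -0.4]
opening: 0.0444
```

Request:
{"op": "servo_tool", "data": {
  "increments": [
    [[-0.7,0,0],[0,0,0]],
    [[-2.2,0,0],[0,0,0]],
    [[-4,0,0],[0,0,0]],
    [[-5,0,0],[0,0,0]],
    [[-5,0,0],[0,0,0]],
    [[-5,0,0],[0,0,0]]
  ]
}}

```text
t: 23.08
tcp_pos: [0.4927, 0.0505, 0.0066]
tcp_rot: [[0.996, -0.089, 0.001], [-0.089, -0.996, 0.0], [0.001, -0.0, -1.0]]
contact_force: [1.1, 0.6, -0.0]
opening: 0.048
```

Request:
{"op": "servo_tool", "data": {
  "increments": [
    [[0,0,0],[0,0,0]],
    [[0,0,0],[0,0,0]],
    [[0,0,0],[0,0,0]],
    [[0,0,0],[0,0,0]],
    [[0,0,0],[0,0,0]],
    [[0,0,0],[0,0,0]],
    [[0,0,0],[0,0,0]],
    [[0,0,0],[0,0,0]]
  ],
  "fingers": 0.0
}}

```text
t: 23.75
tcp_pos: [0.4928, 0.0502, 0.0061]
tcp_rot: [[0.996, -0.09, -0.0], [-0.09, -0.996, -0.0], [-0.0, 0.0, -1.0]]
contact_force: [1.6, -0.3, -1.1]
opening: 0.0173
```

```bash
python3 go.py .539 -.351 .136 -.092
```

```text
t 23.75 pos [0.4928 0.0502 0.0061] yaw -0.0906 q [ 0.5   0.33 -0.64  0.   -0.6   0.98] F [ 1.6 -0.3 -1.1] op 0.0173
shift cm [  8.23  39.54 -12.99] rot [0.0001 0.     0.0014]
```

Request:
{"op": "servo_tool", "data": {
  "increments": [
    [[0,0,-0.5],[0,0,0]],
    [[0,0,-1.5],[0,0,0]],
    [[0,0,-3.5],[0,0,0]],
    [[0,0,-6],[0,0,0]],
    [[0,0.5,-9],[0,0,0]],
    [[0.5,2.5,-11.5],[0,0,0]],
    [[1.3,6,-13],[0,0,0]],
    [[2,9.8,-13],[0,0,0]]
  ]
}}

```text
t: 24.42
tcp_pos: [0.5061, -0.0489, 0.1404]
tcp_rot: [[0.996, -0.087, 0.007], [-0.087, -0.996, 0.001], [0.007, -0.002, -1.0]]
contact_force: [1.3, -0.1, -2.7]
opening: 0.0171
```

Request:
{"op": "servo_tool", "data": {
  "increments": [
    [[1,4,0],[0,0,0]],
    [[2,8,0],[0,0,0]],
    [[3,12,0],[0,0,0]],
    [[4,16,0],[0,0,0]],
    [[5,20,0],[0,0,0]],
    [[5.7,24,0],[0,0,0]],
    [[6.1,27.5,0],[0,0,0]],
    [[6.2,29.7,0],[0,0,0]]
  ]
}}

```text
t: 25.08
tcp_pos: [0.538, -0.3537, 0.1355]
tcp_rot: [[0.996, -0.092, -0.001], [-0.092, -0.996, 0.0], [-0.001, -0.0, -1.0]]
contact_force: [1.5, -0.3, -1.9]
opening: 0.017
```

Request:
{"op": "servo_tool", "data": {
  "increments": [
    [[0,0,0],[0,0,0]],
    [[0,0,0],[0,0,0]]
  ]
}}

```text
t: 25.25
tcp_pos: [0.5375, -0.3516, 0.1352]
tcp_rot: [[0.996, -0.093, -0.002], [-0.093, -0.996, 0.001], [-0.002, -0.001, -1.0]]
contact_force: [-0.1, -0.3, -3.4]
opening: 0.0168
```

```bash
python3 go.py .5392 -.351 .088 -.092
```

```text
t 25.25 pos [ 0.5375 -0.3516  0.1352] yaw -0.0934 q [-0.28  0.38 -0.18 -0.   -1.02  1.75] F [-0.1 -0.3 -3.4] op 0.0168
shift cm [ 0.17 -0.07  4.72] rot [-0.0009  0.0019 -0.0014]
```

Request:
{"op": "servo_tool", "data": {
  "increments": [
    [[0.1,-0.05,1.5],[0,0,0]],
    [[0.15,-0.05,3],[0,0,0]],
    [[0.15,-0.05,4.4],[0,0,0]],
    [[0.15,-0.05,4.7],[0,0,0]],
    [[0.15,-0.05,4.7],[0,0,0]],
    [[0.15,-0.05,4.7],[0,0,0]]
  ]
}}

```text
t: 25.75
tcp_pos: [0.5406, -0.3496, 0.0898]
tcp_rot: [[0.996, -0.089, 0.0], [-0.089, -0.996, -0.0], [0.0, 0.0, -1.0]]
contact_force: [0.3, 0.4, -2.2]
opening: 0.0172
```

```bash
python3 go.py .5394 -.3510 .0346 -.092; python3 - <<'E'
from h import *
s=robot.state();R=np.array(s["tcp_rot"]);p=np.array(s["tcp_pos"]);T=np.column_stack([R[:,0],-R[:,1],-R[:,2]])
im=robot.grab_frame("side")
S=8;u,v=proj("side",[p+T@[.02,0,-.01]])[0].astype(int);r0,q0=v-40,u-48
b=cv2.convertScaleAbs(cv2.resize(im,None,fx=S,fy=S,interpolation=cv2.INTER_CUBIC),alpha=1.5)
def dr(pts,col,cl=True): cv2.polylines(b,[(((pts+.5)*S-.5)).round().astype(int)],cl,col,1)
for P in SCREW: dr(cv2.convexHull(proj("side",P@T.T+p+T@[.0692,0,.0099]).astype(np.float32)),(0,0,255))
for P in gparts(0,.008): dr(cv2.convexHull(proj("side",pl(P,.6083,-.3574,-.092)).astype(np.float32)),(0,255,0))
cv2.imwrite("pics/c3.png",b[r0*S:(r0+75)*S,q0*S:(q0+100)*S])
E
```

```text
t 25.75 pos [ 0.5406 -0.3496  0.0898] yaw -0.0894 q [-0.27  0.42 -0.23  0.   -0.92  1.75] F [ 0.3  0.4 -2.2] op 0.0172
shift cm [-0.11  0.15  5.52] rot [ 0.0002 -0.0001  0.0026]
```

View pics/c3.png

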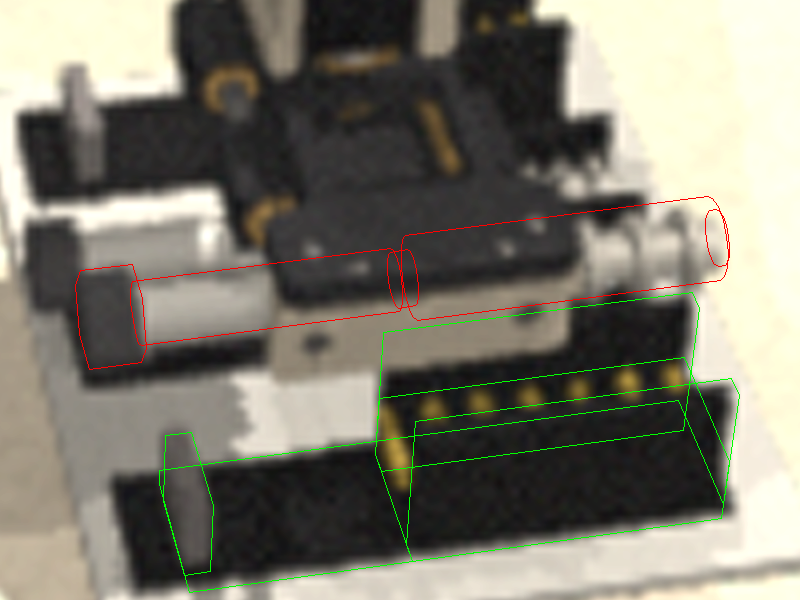

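The outlines match: tip (728,240), head (76,320) and gauge edges are all within about 1 mm. Lowering.

Request:
{"op": "servo_tool", "data": {
  "increments": [
    [[-0.05,0.1,0.6],[0,0,0.002]],
    [[-0.1,0.1,1.4],[0,0,0.002]],
    [[-0.1,0.1,2],[0,0,0.002]],
    [[-0.1,0.1,2.2],[0,0,0.002]],
    [[-0.1,0.1,2.2],[0,0,0.002]],
    [[-0.1,0.1,2.2],[0,0,0.002]]
  ]
}}

```text
t: 26.3
tcp_pos: [0.5391, -0.3511, 0.0669]
tcp_rot: [[0.996, -0.092, -0.001], [-0.092, -0.996, 0.0], [-0.001, -0.0, -1.0]]
contact_force: [-0.6, 0.5, -2.9]
opening: 0.0174
```

```bash
python3 go.py .5394 -.3510 .0346 -.092
```

```text
t 26.3 pos [ 0.5391 -0.3511  0.0669] yaw -0.0925 q [-0.27  0.44 -0.25  0.   -0.88  1.75] F [-0.6  0.5 -2.9] op 0.0174
shift cm [ 0.04 -0.02  3.23] rot [-0.      0.0006 -0.0005]
```

Request:
{"op": "servo_tool", "data": {
  "increments": [
    [[0,0,0.5],[0,0,0]],
    [[0,0,1.1],[0,0,0]],
    [[0,0,1.7],[0,0,0]],
    [[0,0,2.2],[0,0,0]],
    [[0,0,2.5],[0,0,0]],
    [[0,0,2.6],[0,0,0]],
    [[0,0,2.6],[0,0,0]],
    [[0,0,2.6],[0,0,0]]
  ]
}}

```text
t: 26.97
tcp_pos: [0.5393, -0.3511, 0.0412]
tcp_rot: [[0.996, -0.092, 0.0], [-0.092, -0.996, -0.0], [0.0, 0.0, -1.0]]
contact_force: [-1.4, -0.1, -1.8]
opening: 0.0171
```

Request:
{"op": "servo_tool", "data": {
  "increments": [
    [[0,0,0.1],[0,0,0]],
    [[0,0,0.2],[0,0,0]],
    [[0,0,0.2],[0,0,0]],
    [[0,0,0.2],[0,0,0]]
  ]
}}

```text
t: 27.3
tcp_pos: [0.5392, -0.3511, 0.0393]
tcp_rot: [[0.996, -0.092, 0.0], [-0.092, -0.996, -0.0], [0.0, 0.0, -1.0]]
contact_force: [0.4, 0.4, -3.2]
opening: 0.0172
```

Request:
{"op": "servo_tool", "data": {
  "increments": [
    [[0,0,0.1],[0,0,0]],
    [[0,0,0.15],[0,0,0]],
    [[0,0,0.15],[0,0,0]],
    [[0,0,0.15],[0,0,0]]
  ]
}}

```text
t: 27.63
tcp_pos: [0.5391, -0.3511, 0.0376]
tcp_rot: [[0.996, -0.092, -0.0], [-0.092, -0.996, 0.0], [-0.0, -0.0, -1.0]]
contact_force: [0.5, -0.5, -3.3]
opening: 0.0173
```

Request:
{"op": "servo_tool", "data": {
  "increments": [
    [[0,0,0.1],[0,0,0]],
    [[0,0,0.15],[0,0,0]],
    [[0,0,0.15],[0,0,0]],
    [[0,0,0.15],[0,0,0]]
  ]
}}

```text
t: 27.97
tcp_pos: [0.5392, -0.3511, 0.0361]
tcp_rot: [[0.996, -0.092, -0.0], [-0.092, -0.996, 0.0], [-0.0, -0.0, -1.0]]
contact_force: [-0.1, -0.3, -2.6]
opening: 0.0173
```

Request:
{"op": "servo_tool", "data": {
  "increments": [
    [[0,0,0.1],[0,0,0]],
    [[0,0,0.1],[0,0,0]],
    [[0,0,0.1],[0,0,0]]
  ]
}}

```text
t: 28.22
tcp_pos: [0.5393, -0.3511, 0.0352]
tcp_rot: [[0.996, -0.092, 0.0], [-0.092, -0.996, -0.0], [0.0, 0.0, -1.0]]
contact_force: [0.0, -0.7, -2.5]
opening: 0.0171
```

Request:
{"op": "servo_tool", "data": {
  "increments": [
    [[0,0,0.05],[0,0,0]],
    [[0,0,0.05],[0,0,0]],
    [[0,0,0.05],[0,0,0]]
  ]
}}

```text
t: 28.47
tcp_pos: [0.5392, -0.3511, 0.0348]
tcp_rot: [[0.996, -0.092, 0.0], [-0.092, -0.996, -0.0], [0.0, 0.0, -1.0]]
contact_force: [-0.8, -0.0, -0.6]
opening: 0.0173
```

Request:
{"op": "servo_tool", "data": {
  "increments": [
    [[0,0,0.05],[0,0,0]],
    [[0,0,0.05],[0,0,0]],
    [[0,0,0.05],[0,0,0]]
  ]
}}

```text
t: 28.72
tcp_pos: [0.5393, -0.3512, 0.0347]
tcp_rot: [[0.996, -0.092, 0.0], [-0.092, -0.996, -0.0], [0.0, 0.0, -1.0]]
contact_force: [-0.8, 1.8, 5.6]
opening: 0.0172
```

Same contact height (0.0347), so it is seated. Release, lift straight up and move clear.

Request:
{"op": "servo_tool", "data": {
  "increments": [
    [[0,0,0],[0,0,0]],
    [[0,0,0],[0,0,0]],
    [[0,0,0],[0,0,0]],
    [[0,0,0],[0,0,0]],
    [[0,0,0],[0,0,0]]
  ],
  "fingers": 0.5
}}

```text
t: 29.13
tcp_pos: [0.5392, -0.3511, 0.034]
tcp_rot: [[0.996, -0.092, -0.0], [-0.092, -0.996, -0.0], [-0.0, 0.0, -1.0]]
contact_force: [0.2, 0.2, -0.0]
opening: 0.0422
```

Request:
{"op": "servo_tool", "data": {
  "increments": [
    [[0,0,-0.8],[0,0,0]],
    [[0,0,-2.5],[0,0,0]],
    [[0,0,-5],[0,0,0]],
    [[0,0,-8.5],[0,0,0]],
    [[0,0,-12],[0,0,0]],
    [[0,0,-15],[0,0,0]],
    [[0,-3,-16.5],[0,0,0]],
    [[0,-7,-16.5],[0,0,0]]
  ]
}}

```text
t: 29.8
tcp_pos: [0.5474, -0.2835, 0.2043]
tcp_rot: [[0.995, -0.095, 0.007], [-0.095, -0.995, -0.003], [0.007, 0.002, -1.0]]
contact_force: [1.1, -0.2, -0.0]
opening: 0.044
```

Request:
{"op": "servo_tool", "data": {
  "increments": [
    [[-0.4,-4,0],[0,0,0]],
    [[-0.8,-8,0],[0,0,0]],
    [[-1.2,-12,0],[0,0,0]],
    [[-1.6,-16,0],[0,0,0]],
    [[-2,-20,0],[0,0,0]],
    [[-2.4,-24,0],[0,0,0]],
    [[-2.8,-28,0],[0,0,0]],
    [[-3.2,-32,0],[0,0,0]]
  ]
}}

```text
t: 30.47
tcp_pos: [0.543, 0.0421, 0.2002]
tcp_rot: [[0.996, -0.092, 0.001], [-0.092, -0.996, 0.0], [0.001, -0.001, -1.0]]
contact_force: [0.8, -0.9, -0.5]
opening: 0.0442
```

```bash
python3 - <<'E'
from h import *
SE={"screw_fine":(.6162,-.2720),"screw_coarse":(.6083,-.3574)}
ims=[]
for c,(r,q) in {"top":(130,285),"side":(215,225)}.items():
    im=robot.grab_frame(c)
    for n,(x,y) in SE.items():
        d=robot.cut_out(c,n)
        if d:
            m=d[0]["region"].astype(np.float32)
            for z in(.0445,.0485): print(c,n,round(d[0]["p"],2),z,*[np.round(v,4) for v in fit({c:m},SCREW,[x,y,-.092],z)])
    for n in("vial_white","vial_black","reagent"):
        K,rv,t=CAL[c];l=robot.look_for(c,n)[:1]
        if l: print(c,n,(cv2.Rodrigues(rv)[0].T@(np.array(l[0]["point"])-t)).round(3))
    ims.append(cv2.resize(im[r:r+100,q:q+120],(400,333),interpolation=cv2.INTER_CUBIC))
cv2.imwrite("pics/s2.png",cv2.convertScaleAbs(np.hstack(ims),alpha=1.6))
s=robot.state();print(s["t"],s["tcp_pos"])
E
```

```text
top screw_fine 0.95 0.0445 [ 0.6173 -0.2736 -0.0905] 0.1936
top screw_fine 0.95 0.0485 [ 0.6176 -0.2721 -0.0853] 0.1999
top screw_coarse 0.59 0.0445 [ 0.6093 -0.3579 -0.0757] 0.2133
top screw_coarse 0.59 0.0485 [ 0.6093 -0.356  -0.0725] 0.2191
top vial_white [0.709 0.016 0.097]
top vial_black [0.375 0.122 0.096]
top reagent [0.753 0.122 0.108]
side screw_fine 0.94 0.0445 [ 0.6154 -0.2724 -0.0747] 0.5209
side screw_fine 0.94 0.0485 [ 0.6142 -0.2714 -0.025 ] 0.5435
side screw_coarse 0.82 0.0445 [ 0.6075 -0.3558 -0.0523] 0.3284
side screw_coarse 0.82 0.0485 [ 0.6061 -0.3594 -0.0578] 0.3354
side vial_white [0.705 0.007 0.055]
side vial_black [0.363 0.115 0.057]
side reagent [0.747 0.113 0.084]
31.0667 [0.54337346 0.03928939 0.1991974 ]
```

View pics/s2.png

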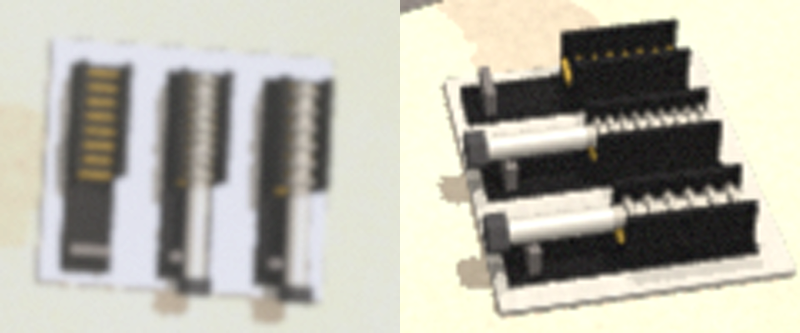

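Both screws lie level in the middle (fine) and right (coarse) gauges, with only the ring tops showing above the walls and their heads on the rest side. The medium gauge is empty and the bystanders haven't moved. Handing in.

```bash
python3 -c "
from rig import robot
print(robot.close_job())"
```

```text
the job is handed in; nothing more can be done
None
```

Both screws are in the gauges of their own pitch, and I handed the job in at about 31 s; no verdict is reported. The fine screw is in the middle gauge (10 teeth) and the coarse screw in the right-hand one (7 teeth). The 8-tooth medium gauge stays empty. Each screw was gripped by the thread in the rack, laid on the mat, taken again by the shank and lowered in 0.5–2 mm steps at the end.

**Seating:** Both screws first met the gauge at a tool height of about 34.7 mm, against 34.6 mm predicted for fully seated; rings riding on the teeth would have stopped them about 4 mm higher. The contact force stayed below 10 N.

**Final pictures:** The top-camera fit puts both screws within about 2 mm of the seat positions and within 0.02 rad in line. The gripper was open and well clear, and the vials and bottle were where they started, within the networks' accuracy.

**Checks that were weak or disagreed:**
- The side-camera fit of the seated screws was poor, with residuals of 0.33–0.52. It only slightly favoured the seated height over the riding height, so the seating rests mainly on the contact height.
- An earlier side fit of the held fine screw (residual 0.78) was unusable; I used the outline overlay instead.
- My first gauge model had too short a foot, which put the gauges about 1–2 mm off in x. I corrected this before lowering either screw.
- I viewed 10 pictures in all.

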